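# Slide the dip bowl into its well on the serving board

## Task

Slide the red bowl across the flat of the serving board into the one empty steel well, so that its rounded base drops fully home and the bowl sits level like the other two. Do not lift it or tip it over, and leave the white and blue bowls seated and the jar and spoon where they are.

Things in the scene. Friction and masses are not known exactly. Their poses are not given: they have to be found in the camera images.
- board: Fixed dark wood serving board, 250 (its x) x 500 (its y) x 26 mm, steel bar handles at both ends (to 280 mm from centre, 24 mm high). Origin: centre of its underside, on the table; x away from the robot at yaw 0. Three dished steel wells in a row along y, 155 mm apart, centres 58 mm to the +x side of its middle, mouths flush with its top; the -x side is flat wood 26 mm above the table.
- well_empty_floor (a point): Centre of the flat round floor of the empty well (any of the three), 14 mm above the table, 12 mm below the board's top. Each well is a fixed steel dish 82 mm across at the floor, its sides sloping out (about 40 degrees, then 50) to a mouth 108 mm across.
- bowl_red_mid (a point): Red stoneware bowl, loose, 0.35 to 0.6 kg, round; its centre, half-way up its 58 mm height. Foot 76 mm across; rounded base, 104 across at 13 mm up; belly 118 at 32 mm up; rim 108, wall 5. Starts on the flat -x side of the board, 110 to 150 mm from the empty well; point 55 mm above the table there, 43 mm fully home (3 mm side play). Slides when pushed at the belly or lower; drops in over the well.
- bowl_white_mid (a point): White bowl of the same shape and size, loose, seated in a second well; this point is its centre, 29 mm above its underside.
- bowl_blue_mid (a point): Blue bowl of the same shape and size, loose, seated in a third well; this point is its centre, 29 mm above its underside.
- jar_mid (a point): Green glass jar with a yellow lid, 72 mm across and 105 mm tall, standing loose on the table left of the board; this point is its centre, half-way up.
- spoon_grip (a point): Serving spoon lying loose on the table right of the board, about 200 mm long; this point is on its handle.
Mind the look-alikes: they are no part of the job. What is shaped like the part that bears well_empty_floor but brown is not meant. There is more than one size of the part that bears bowl_red_mid; the job needs the larger.

How it is judged:
By the outcome, as a careful person would: the job done as asked, in the order asked, and still so for the second after the job is handed in, with the robot touching nothing.
It also fails if it takes over 42 s, if anything falls off the work surface, if the arm or the gripper's body presses on something with over 40 N, if the wrist force passes 120 N, or if a joint passes its speed limit or range.

## Robot

A 6-joint arm with a two-finger parallel gripper is mounted at the origin on the work surface. World frame = base frame: x ahead of the robot, y to its left, z up, the work surface at z = 0. Lengths are in mm, angles in rad, forces in N, time in s.
With the tool pointing down it reaches from about 300 to 750 mm from the base axis. Payload 8.5 kg.
Tool frame: the origin (TCP) lies at the very end of the fingers, on their centre line; the grasp point (between the pads) lies 19 mm behind it (robot.grip_point_offset is the z of the grasp point in the tool frame, in mm); z points along the fingers, y is the direction in which the jaws open and shut (so a half turn about z gives the same grasp; the last joint's range is limited). The gripper opens to 85 mm and grips with 20 to 120 N. Pads are 22 mm wide; open, the fingers measure 114 mm over their backs; the gripper's body (76 mm by 85 mm) begins 54 mm behind the grasp point. The pads swing forward as they close: fully open they stand 13 mm farther back than shut.
Start: joints at [-1.476, 0.381, 1.297, -0, 1.464, -0.215], TCP at [167.672, -523.8, 231.322] pointing down, gripper open.
Joint ranges: [-3.11, 3.11], [-0.89, 2.33], [0.22, 2.48], [-1.42, 4.56], [0.17, 2.85], [-2.88, 2.88]. Speed limits (rad/s): [2.39, 2.39, 3.14, 3.14, 3.14, 3.14].

## Interface

Orientations are given as a unit quaternion [w, x, y, z].
In Python, from cell import robot, eyes, hand_in gives the robot as it stands.
- The arm moves only by the tool play_rows, never from a script. Its argument "increments" is one flat list of numbers, 7 for each row, row after row: the shift along the tool's x, y, z in m, then the turn, a rotation vector about the tool's x, y, z in degrees, then the opening, from 0 (shut) to 1 (fully open). In form: [tx, ty, tz, ax, ay, az, jaw, tx, ty, tz, ax, ay, az, jaw, ...]. A call has 1 to 20 rows; each row shifts and turns the commanded pose from where the row before left it, along the tool's axes as they then stand; what a row does not reach is not made up. A row lasts 1/10 s, in which the tool goes at most 50 mm and 8.59 degrees, less where a joint would pass 70% of its speed; a pose out of reach is approached as far as the arm can. A call is refused whole if a number of a shift passes 0.05 or a number of a turn 8.59, either way. A call with a gripper value outside its range is refused whole. The fingers move at their own pace and stop on an object; "squeeze" is the grip in N (left out, the last holds). Time passes only in rows, so rows that do not move let the fingers close. It gives the time, the measured TCP pose, the force and the opening at its end, in the units of the state.
- robot.observe(): the state, without advancing time (a new reading comes with each control period).
- eyes.read_camera(name): name is "scene" or "top" or "wrist"; returns a dict with "frame" (480x640x3 uint8, red, green, blue), "depth" (480x640 float32, mm along the optical axis (not along the pixel's ray), 0 where there is no reading), "fx", "fy", "cx", "cy" (pixels), "origin" and "rotation" of the camera in the world. Camera axes: x right, y up, looking along -z (the intrinsics and any distortion apply to the point x, -y, -z); pixel columns grow to the right and rows downward; lengths in mm; the calibration is good to about 2 mm. A picture is of the moment at which its call begins.
- hand_in(): hands the job in, once; it reports no verdict.
The state is a dict: "time": time; "joint_pos": joint angles; "joint_velocities": joint speeds; "joint_torque": joint torques, N m; "tcp_pos": TCP position; "tool_rot": TCP orientation; "force": force on the tool from outside, world axes, zero at the start; "moment": the same for the moment, N m; "grip_width": opening from 0.0 (shut) to 1.0 (fully open).
Only numpy, scipy, OpenCV 4.12 (cv2) and the standard library are available. Lean on these libraries where they do the work, as an engineer would, in place of code of your own. Each camera call takes 0.05 s, during which the arm holds its last target. There are 200 camera calls.

## Working session

There is one attempt and no reset: what is moved stays moved. The work goes in short steps, Python scripts to look and compute and a tool call to move; the robot and the scene stay as the last step left them, time stands still between calls to the robot, and variables do not carry over. Pictures are saved under pics/ and viewed, about 8 in all and at most 12, crops included, and the job is handed in when it is done.

Besides the shell and the picture viewer there is one more tool, called after ">>>" in YAML: its name, and indented under it one key for each argument. play_rows: Moves the arm, as the interface text tells. Its arguments: {"type":"object","properties":{"increments":{"type":"array"},"squeeze":{"type":"number"}},"required":["increments"]}

```bash
mkdir -p pics
cat > h.py <<'E'
import numpy as np, cv2
from cell import robot, eyes, hand_in
def cam(n,save=None):
    c=eyes.read_camera(n)
    if save: cv2.imwrite('pics/'+save,c['frame'][:,:,::-1]); np.savez('pics/'+save+'.npz',**{k:np.asarray(v) for k,v in c.items()})
    return c
def pt(c,u,v,d=None,z=None):
    R=np.array(c['rotation']).reshape(3,3) if np.size(c['rotation'])==9 else __import__('scipy.spatial.transform',fromlist=['Rotation']).Rotation.from_quat(np.roll(c['rotation'],-1)).as_matrix()
    r=np.array([(u-c['cx'])/c['fx'],-(v-c['cy'])/c['fy'],-1.]); o=np.array(c['origin'])
    w=R@r
    if z is not None: return o+w*(z-o[2])/w[2]
    if d is None: d=float(np.median(c['depth'][int(v)-1:int(v)+2,int(u)-1:int(u)+2]))
    return o+w*d
E
python3 - <<'E'
from h import *
c=cam('top','top1.png'); print({k:c[k] for k in c if k not in('frame','depth')})
s=robot.observe(); print(s); print([a for a in dir(robot) if a[0]!='_'])
E
```

```text
{'fx': 483.3632475084949, 'fy': 483.3632475084949, 'cx': 319.8590031870308, 'cy': 241.1879866353773, 'origin': array([ 436.24531383,   -8.85779768, 1252.24655846]), 'rotation': array([ 0.70722412,  0.02453498, -0.02636966, -0.70607132])}
{'time': 0.05, 'joint_pos': array([-1.47632136e+00,  3.81234835e-01,  1.29825247e+00, -1.69920121e-05,
        1.46363120e+00, -2.15312243e-01]), 'joint_velocities': array([ 1.19603003e-03, -1.97378929e-03, -8.60069717e-04,  1.59802990e-03,
       -4.79686845e-04,  4.09820065e-05]), 'joint_torque': array([ 6.02661021e-03, -4.49695551e+01, -2.31960458e+01, -5.60494618e-05,
        3.54872405e-03, -4.81760509e-06]), 'tcp_pos': array([ 167.62939965, -523.5223972 ,  230.69373163]), 'tool_rot': array([-7.62043935e-04,  9.88027522e-01,  1.54275837e-01,  3.76357521e-05]), 'force': array([ 0.86006053, -0.40954691, -0.59761222]), 'moment': array([-0.03192981,  0.00232424, -0.03130313]), 'grip_width': 1.0013271980956053}
['Unreachable', 'grip_point_offset', 'observe']
```

View pics/top1.png

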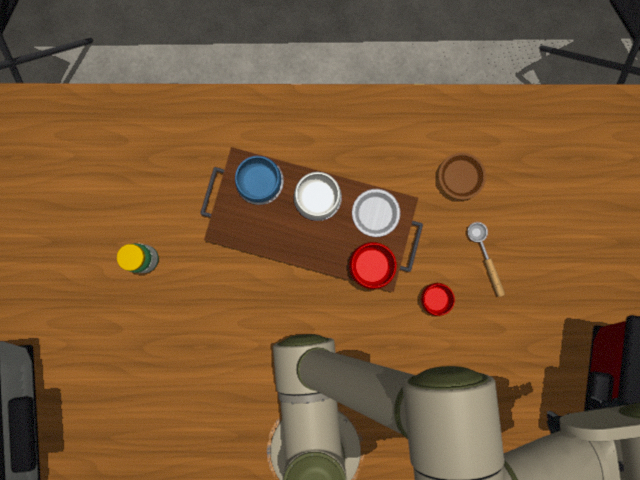

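Top view: the blue bowl is at (259,180), the white bowl at (318,196) and the empty steel well at (376,213). There are two red bowls: (374,266), larger and on the board, and (437,299), smaller and on the table. The brown dish at (460,176) is a look-alike. The target is the red bowl at (374,266), going to the well at (376,213). I'll confirm in a crop.

Run:
```python
from h import *
c=dict(np.load('pics/top1.png.npz')); f=c['frame'][:,:,::-1]
cv2.imwrite('pics/crop1.png',cv2.resize(f[140:320,200:500],None,fx=2.6,fy=2.6,interpolation=cv2.INTER_CUBIC))
hsv=cv2.cvtColor(np.ascontiguousarray(f),cv2.COLOR_BGR2HSV)
D=c['depth']
m=((hsv[...,0]<8)|(hsv[...,0]>172))&(hsv[...,1]>200)&(hsv[...,2]>90); m=m.astype(np.uint8)
n,l,st,ce=cv2.connectedComponentsWithStats(m)
P=lambda u,v,**k: np.round(pt(c,u,v,**k),1)
for i in range(1,n):
    if st[i,4]>200 and st[i,0]<500: print(st[i],ce[i],P(*ce[i],z=70))
# full point cloud rim estimate: red px with z 75..90 fit circle
vv,uu=np.nonzero(m[:, :420]); Q=np.array([pt(c,u,v,d=D[v,u]) for u,v in zip(uu,vv)])
rim=Q[(Q[:,2]>78)&(Q[:,2]<92)]; print('rim',len(rim),rim[:,2].mean(),cv2.minEnclosingCircle(rim[:,:2].astype(np.float32)))
for n_,u,v in [('well',376,213),('blue',259,180),('white',318,196),('board',300,240)]: print(n_,P(u,v))
# board corners
for u,v in [(231,148),(417,198),(394,291),(206,241)]: print('corner',P(u,v,z=26))
# well: bounding pts by depth <24 near
V,U=np.mgrid[180:250,345:410]; W=np.array([pt(c,u,v,d=D[v,u]) for u,v in zip(U.ravel(),V.ravel())]); 
k=(W[:,2]<19)&(np.hypot(*(W[:,:2]-pt(c,376,213)[:2]).T)<60); print('floor',k.sum(),W[k].mean(0),cv2.minEnclosingCircle(W[k][:,:2].astype(np.float32)))
```

```text
[351 242  46  47 820] [372.89756098 265.60121951] [ 461.9 -141.6   70. ]
[423 283  32  33 682] [437.17741935 299.24193548] [ 380.4 -297.5   70. ]
rim 251 82.96851700109707 ((463.0498352050781, -140.50372314453125), 55.412879943847656)
well [ 598.7 -156.7   14.1]
blue [682.5 144.8  22.7]
white [641.3  -7.   22.3]
board [527.7  38.6  25.3]
corner [765.2 217.5  26. ]
corner [ 636.  -260.6   26. ]
corner [ 398.9 -199.4   26. ]
corner [524.7 277.5  26. ]
floor 1097 [ 598.67763861 -154.36737003   13.50550006] ((599.5921630859375, -153.7470703125), 52.288509368896484)
```

View pics/crop1.png

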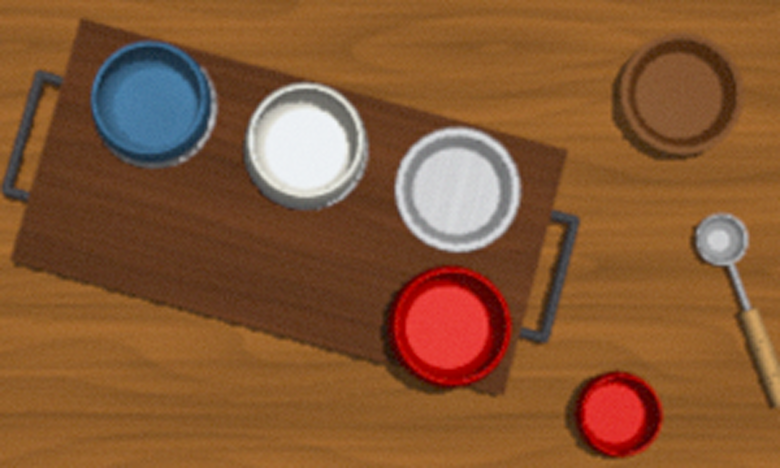

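The crop confirms it: the larger red bowl is on the board at crop (450,326), and the bright empty steel well is at crop (458,189). Bowl centre is about (462.5,-141) with its rim at z about 83. The well is about (599,-155) with floor z about 14, and the board corners agree. The push is 137 mm at a yaw of -6°. I'll turn the tool so the jaws lie across the push and use the half-open fingers as a cradle behind the bowl.

>>> play_rows:
  increments: [0,0,0,0,0,7.92,0.6,0,0,0,0,0,7.92,0.6,0,0,0,0,0,7.92,0.6,0.0117,-0.0294,0,0,0,0,0.6,0.0117,-0.0294,0,0,0,0,0.6,0.0117,-0.0294,0,0,0,0,0.6,0.0117,-0.0294,0,0,0,0,0.6,0.0117,-0.0294,0,0,0,0,0.6,0.0117,-0.0294,0,0,0,0,0.6,0.0117,-0.0294,0,0,0,0,0.6,0.0117,-0.0294,0,0,0,0,0.6,0.0117,-0.0294,0,0,0,0,0.6,0.0117,-0.0294,0,0,0,0,0.6,0.0117,-0.0294,0,0,0,0,0.6,0.0117,-0.0294,0,0,0,0,0.6,0.0117,-0.0294,0,0,0,0,0.6,0.0117,-0.0294,0,0,0,0,0.6,0,0,0,0,0,0,0.6]

```text
time: 1.85
tcp_pos: [374.2, -129.0, 231.1]
tool_rot: [-0.001, 0.999, -0.05, -0.0]
force: [0.1, 0.3, 1.2]
grip_width: 0.601
```

>>> play_rows:
  increments: [0,0.0027,0.02,0,0,0,0.6,0,0,0.02,0,0,0,0.6,0,0,0.02,0,0,0,0.6,0,0,0.02,0,0,0,0.6,0,0,0.02,0,0,0,0.6,0,0,0.02,0,0,0,0.6,0,0,0.02,0,0,0,0.6,0,0,0.02,0,0,0,0.6,0,0,0.02,0,0,0,0.6,0,0,0.018,0,0,0,0.6,0,0,0,0,0,0,0.6,0,0,0,0,0,0,0.6]

```text
time: 3.05
tcp_pos: [373.3, -134.7, 33.5]
tool_rot: [-0.0, 0.999, -0.053, -0.0]
force: [-0.1, -0.7, -0.4]
grip_width: 0.6
```

Run:
```python
from h import *
cam('scene','sc1.png'); s=robot.observe(); print(s['tcp_pos'],s['force'])
```

```text
[ 373.56106706 -134.74243934   33.88589743] [ 0.03524308 -0.24858486 -0.13655543]
```

View pics/sc1.png

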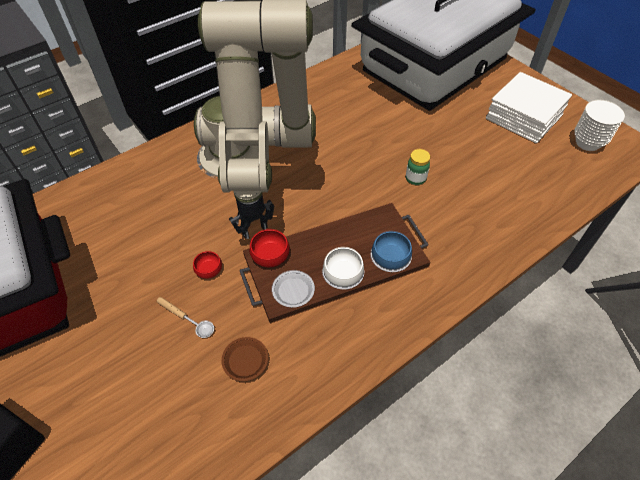

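The scene view shows the gripper low behind the red bowl at (270,248), clear of it, with the well at (293,289). I'll advance slowly, then re-measure.

>>> play_rows:
  increments: [0.008,-0.003,0,0,0,0,0.6,0.008,0,0,0,0,0,0.6,0.006,0,0,0,0,0,0.6,0.005,0,0,0,0,0,0.6,0.005,0,0,0,0,0,0.6,0.005,0,0,0,0,0,0.6,0.005,0,0,0,0,0,0.6,0.005,0,0,0,0,0,0.6,0.005,0,0,0,0,0,0.6,0.005,0,0,0,0,0,0.6,0,0,0,0,0,0,0.6,0,0,0,0,0,0,0.6]

```text
time: 4.3
tcp_pos: [430.3, -137.1, 33.2]
tool_rot: [-0.0, 0.999, -0.052, -0.0]
force: [-2.2, 2.3, 1.3]
grip_width: 0.603
```

```bash
cat >> h.py <<'E'
def red(c):
    f=np.ascontiguousarray(c['frame'][:,:,::-1]); hsv=cv2.cvtColor(f,cv2.COLOR_BGR2HSV)
    m=((hsv[...,0]<8)|(hsv[...,0]>172))&(hsv[...,1]>180)&(hsv[...,2]>60)
    vv,uu=np.nonzero(m[:,:420]); Q=np.array([pt(c,u,v,d=c['depth'][v,u]) for u,v in zip(uu,vv)])
    z=np.percentile(Q[:,2],97); r=Q[(Q[:,2]>z-7)&(Q[:,0]<750)&(Q[:,0]>380)]
    A=np.c_[2*r[:,:2],np.ones(len(r))]; s=np.linalg.lstsq(A,(r[:,:2]**2).sum(1),rcond=None)[0]
    # level: plane fit of the rim
    p=np.linalg.lstsq(np.c_[r[:,:2]-s[:2],np.ones(len(r))],r[:,2],rcond=None)[0]
    print('red n',len(r),'circle',s[:2],np.sqrt(s[2]+s[0]**2+s[1]**2),'rim z,slope',p[2],p[:2],'enclosing',cv2.minEnclosingCircle(r[:,:2].astype(np.float32)))
E
python3 - <<'E'
from h import *
s=robot.observe(); print(s['tcp_pos'],s['force'],s['tool_rot']); red(dict(np.load('pics/top1.png.npz')))
c=cam('top','top2.png'); red(c)
a=cv2.resize(c['frame'][140:340,230:450,::-1],None,fx=2.7,fy=2.7); w=cam('wrist')['frame'][:,:,::-1]
b=cv2.resize(w,None,fx=.4,fy=.4); 
o=np.zeros((540,594+256,3),np.uint8); o[:,:594]=a;o[:192,594:]=b; cv2.imwrite('pics/v2.png',cv2.resize(o,(800,508)))
E
```

```text
[ 430.29294106 -137.05466167   33.24165661] [-2.20079077  2.2923914   1.26302737] [-1.76036923e-04  9.98630388e-01 -5.23190535e-02 -1.83269770e-04]
red n 269 circle [ 459.34662632 -126.48924986] 56.68817715521169 rim z,slope 133.71213039849252 [-0.485062    2.14281042] enclosing ((455.7548828125, -101.27462768554688), 94.45375061035156)
red n 158 circle [ 464.39042208 -128.72845108] 72.92359713408426 rim z,slope 326.48657078320673 [-3.81115979  1.84620285] enclosing ((472.32611083984375, -101.70504760742188), 99.61150360107422)
```

View pics/v2.png

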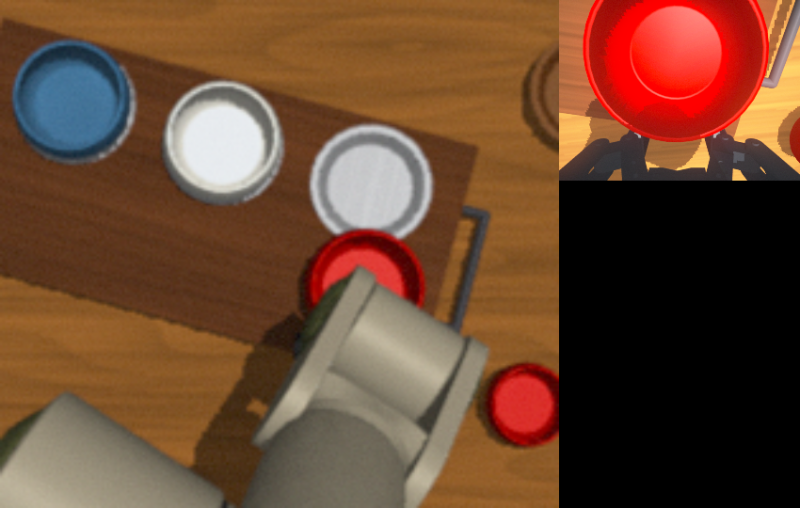

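Both views show the fingers cradling the bowl symmetrically, and it has moved toward the well (bowl at crop (365,285), well at (372,184)). I'll fix the rim fit with a height gate and also use the wrist camera.

```bash
cat >> h.py <<'E'
from scipy.optimize import least_squares
def red(c,zmin=58,zmax=92,n=''):
    hsv=cv2.cvtColor(np.ascontiguousarray(c['frame'][:,:,::-1]),cv2.COLOR_BGR2HSV)
    m=((hsv[...,0]<8)|(hsv[...,0]>172))&(hsv[...,1]>150)&(hsv[...,2]>40)
    vv,uu=np.nonzero(m); Q=np.array([pt(c,u,v,d=c['depth'][v,u]) for u,v in zip(uu,vv)])
    Q=Q[(Q[:,2]>zmin)&(Q[:,2]<zmax)&(Q[:,0]>380)&(Q[:,0]<700)&(Q[:,1]>-240)]
    z=np.percentile(Q[:,2],90); r=Q[Q[:,2]>z-4]
    f=least_squares(lambda p:np.hypot(r[:,0]-p[0],r[:,1]-p[1])-51.5,r[:,:2].mean(0)+[0,0],loss='soft_l1',f_scale=2)
    p=np.linalg.lstsq(np.c_[r[:,:2]-f.x,np.ones(len(r))],r[:,2],rcond=None)[0]
    print(n,'red n',len(r),'centre',f.x.round(1),'rms',np.std(f.fun).round(1),'rim z',p[2].round(1),'slope',p[:2].round(3))
E
python3 - <<'E'
from h import *
red(dict(np.load('pics/top1.png.npz')),n='start');red(dict(np.load('pics/top2.png.npz')),n='top'); red(cam('wrist'),n='wrist')
E
```

```text
start red n 195 centre [ 462.5 -140.8] rms 1.3 rim z 83.9 slope [ 0.007 -0.005]
top red n 110 centre [ 493.7 -142.6] rms 1.3 rim z 83.7 slope [0.014 0.001]
wrist red n 20755 centre [ 492.6 -143.5] rms 1.1 rim z 82.6 slope [ 0.002 -0.001]
```

Bowl centre is about (493,-143), level, 63 mm ahead of the TCP. That leaves 106.7 mm to go, +1 mm laterally.

>>> play_rows:
  increments: [0.005,0.001,0,0,0,0,0.6,0.005,0,0,0,0,0,0.6,0.005,0,0,0,0,0,0.6,0.005,0,0,0,0,0,0.6,0.005,0,0,0,0,0,0.6,0.005,0,0,0,0,0,0.6,0.005,0,0,0,0,0,0.6,0.005,0,0,0,0,0,0.6,0.005,0,0,0,0,0,0.6,0.005,0,0,0,0,0,0.6,0.005,0,0,0,0,0,0.6,0.005,0,0,0,0,0,0.6,0.005,0,0,0,0,0,0.6,0.005,0,0,0,0,0,0.6,0.005,0,0,0,0,0,0.6,0,0,0,0,0,0,0.6]

```text
time: 6.05
tcp_pos: [506.3, -146.6, 33.5]
tool_rot: [0.0, 0.999, -0.052, 0.001]
force: [-0.6, -0.4, -0.0]
grip_width: 0.604
```

Run:
```python
from h import *
s=robot.observe(); print(s['tcp_pos'],s['force']); red(cam('top'),n='top'); red(cam('wrist'),n='wrist')
```

```text
[ 506.32358914 -146.56569904   33.50274216] [-0.64878856 -0.43347562 -0.02803454]
top red n 48 centre [ 575.  -151.7] rms 1.6 rim z 79.1 slope [-0.134  0.003]
wrist red n 7375 centre [ 579.7 -153.2] rms 1.1 rim z 81.7 slope [-0.185  0.009]
```

The bowl's front edge is already dipping into the well (about 10°), and it has about 20 mm to go. I'll continue gently.

>>> play_rows:
  increments: [0.004,-0.001,0,0,0,0,0.6,0.004,0,0,0,0,0,0.6,0.004,0,0,0,0,0,0.6,0.004,0,0,0,0,0,0.6,0.003,0,0,0,0,0,0.6,0.003,0,0,0,0,0,0.6,0.003,0,0,0,0,0,0.6,0,0,0,0,0,0,0.6,0,0,0,0,0,0,0.6]

```text
time: 7.05
tcp_pos: [530.0, -147.8, 33.3]
tool_rot: [0.0, 0.999, -0.052, 0.0]
force: [-1.6, -0.3, -0.5]
grip_width: 0.599
```

Run:
```python
from h import *
s=robot.observe(); print(s['tcp_pos'],s['force']); red(cam('top'),n='top'); red(cam('wrist'),n='wrist')
```

```text
[ 529.97659149 -147.79395345   33.30058512] [-1.59849327 -0.33765799 -0.54354933]
top red n 41 centre [ 597.  -153.5] rms 1.5 rim z 77.5 slope [-0.117  0.002]
wrist red n 8015 centre [ 598.8 -155.2] rms 1.1 rim z 80.6 slope [-0.201  0.013]
```

>>> play_rows:
  increments: [0.002,0,0,0,0,0,0.6,0.002,0,0,0,0,0,0.6,0.002,0,0,0,0,0,0.6,0,0,0,0,0,0,0.6]

```text
time: 7.55
tcp_pos: [536.2, -148.4, 33.4]
tool_rot: [0.0, 0.999, -0.052, 0.0]
force: [-1.2, -0.3, -1.2]
grip_width: 0.603
```

Run:
```python
from h import *
s=robot.observe(); print(s['tcp_pos'],s['force']); red(cam('top'),n='top'); c=cam('wrist','w3.png');red(c,n='wrist'); cv2.imwrite('pics/sc3.png',cv2.resize(cam('scene')['frame'][200:340,190:430,::-1],None,fx=3.3,fy=3.3,interpolation=cv2.INTER_CUBIC))
```

```text
[ 536.18589791 -148.44983009   33.355496  ] [-1.24172551 -0.30632564 -1.18239074]
top red n 33 centre [ 602.2 -154. ] rms 1.7 rim z 78.4 slope [-0.081  0.003]
wrist red n 8079 centre [ 604.9 -156. ] rms 1.1 rim z 80.3 slope [-0.205  0.016]
```

View pics/sc3.png

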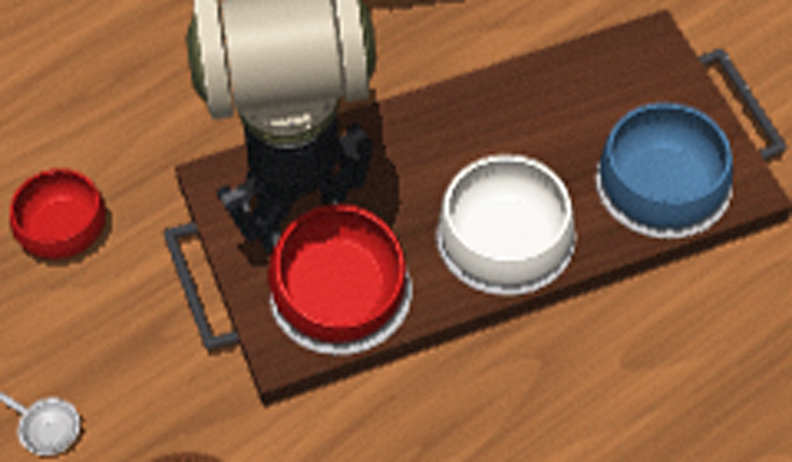

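The view shows the bowl's front in the well with its rear still raised. By the tilt geometry the foot centre is about 6 mm short, so I'll push on.

>>> play_rows:
  increments: [0.002,0,0,0,0,0,0.6,0.002,0,0,0,0,0,0.6,0.001,0,0,0,0,0,0.6,0,0,0,0,0,0,0.6]

```text
time: 8.1
tcp_pos: [541.0, -149.0, 33.3]
tool_rot: [0.0, 0.999, -0.052, 0.0]
force: [-1.3, 1.2, -0.5]
grip_width: 0.603
```

Run:
```python
from h import *
s=robot.observe(); print(s['tcp_pos'],s['force']); red(cam('top'),n='top'); c=cam('wrist','w4.png');red(c,n='wrist')
```

```text
[ 540.98936819 -148.95420035   33.31254483] [-1.31333604  1.16165865 -0.49887705]
top red n 47 centre [ 608.3 -154.8] rms 1.6 rim z 77.2 slope [-0.146  0.008]
wrist red n 8189 centre [ 609.6 -156.5] rms 1.1 rim z 80.0 slope [-0.209  0.017]
```

It's still tilted about 12° though nearly centred, and forces are tiny. The fingers may be propping up the rear, so I'll back off slightly and look.

>>> play_rows:
  increments: [-0.004,0,0,0,0,0,0.6,-0.006,0,0,0,0,0,0.6,-0.01,0,0,0,0,0,0.6,-0.01,0,0,0,0,0,0.6,0,0,0,0,0,0,0.6]

```text
time: 8.7
tcp_pos: [509.6, -145.5, 33.5]
tool_rot: [-0.0, 0.999, -0.053, -0.0]
force: [-0.2, 0.2, -0.2]
grip_width: 0.597
```

Run:
```python
from h import *
s=robot.observe(); print(s['tcp_pos'],s['force']); red(cam('top','t5.png'),n='top'); c=cam('wrist','w5.png');red(c,n='wrist')
sc=cam('scene','s5.png')
a=cv2.resize(sc['frame'][220:320,230:380,::-1],(600,400),interpolation=cv2.INTER_CUBIC)
w=cv2.resize(c['frame'][:,:,::-1],(266,200)); o=np.zeros((400,866,3),np.uint8); o[:,:600]=a; o[:200,600:]=w; cv2.imwrite('pics/v5.png',cv2.resize(o,(800,370)))
# rim by azimuth (scene): profile of red heights
for nm,q in (('scene',sc),('wrist',c)):
    hsv=cv2.cvtColor(np.ascontiguousarray(q['frame'][:,:,::-1]),cv2.COLOR_BGR2HSV)
    m=((hsv[...,0]<8)|(hsv[...,0]>172))&(hsv[...,1]>150)&(hsv[...,2]>40)
    vv,uu=np.nonzero(m); Q=np.array([pt(q,u,v,d=q['depth'][v,u]) for u,v in zip(uu,vv)])
    Q=Q[(Q[:,0]>500)&(Q[:,0]<700)&(Q[:,1]>-240)&(Q[:,1]<-60)&(Q[:,2]<110)]
    print(nm,[(x,round(float(np.percentile(Q[abs(Q[:,0]-x)<4][:,2],97)),1)) for x in range(540,676,12) if (abs(Q[:,0]-x)<4).sum()>5], Q[:,0].min(),Q[:,0].max())
```

```text
[ 509.64340673 -145.52913815   33.50785755] [-0.16764351  0.1690431  -0.22434742]
top red n 99 centre [ 594.7 -153.9] rms 1.3 rim z 72.6 slope [-0.015 -0.004]
wrist red n 13492 centre [ 594.1 -154.6] rms 1.1 rim z 71.8 slope [-0.026 -0.007]
scene [(540, 68.3), (552, 75.6), (564, 74.2), (576, 72.7), (588, 72.5), (600, 71.9), (612, 74.5), (624, 74.9), (636, 73.7), (648, 73.4)] 504.03625220126185 656.9839285944902
wrist [(540, 74.1), (552, 73.8), (564, 73.3), (576, 72.9), (588, 72.7), (600, 72.4), (612, 71.0), (624, 34.8)] 500.0326264162205 625.0418165037246
```

View pics/v5.png

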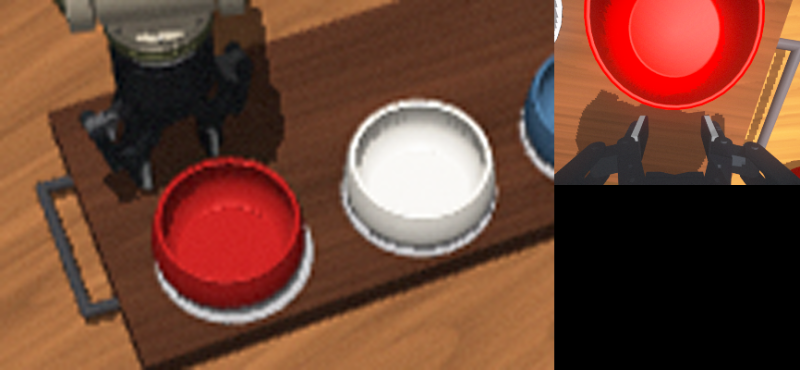

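The bowl dropped once released: rim z about 72.5 (home is 72). It still has a slight tilt of about 1.5° and sits about 4 mm toward the robot, so I'll nudge it forward gently.

>>> play_rows:
  increments: [0.009,0,0,0,0,0,0.6,0.009,0,0,0,0,0,0.6,0.002,0,0,0,0,0,0.6,0.002,0,0,0,0,0,0.6,0.002,0,0,0,0,0,0.6,0.001,0,0,0,0,0,0.6,0.001,0,0,0,0,0,0.6,0,0,0,0,0,0,0.6]

```text
time: 9.65
tcp_pos: [536.8, -148.4, 33.3]
tool_rot: [-0.0, 0.999, -0.052, -0.0]
force: [-2.0, 0.6, -0.9]
grip_width: 0.6
```

Run:
```python
from h import *
s=robot.observe(); print(s['tcp_pos'],s['force']); red(cam('top'),n='top'); c=cam('wrist');red(c,n='wrist')
```

```text
[ 536.77168381 -148.44311702   33.30801054] [-1.98620258  0.61458693 -0.88670741]
top red n 79 centre [ 600.1 -154.3] rms 1.1 rim z 72.5 slope [-0.02  -0.017]
wrist red n 16641 centre [ 599.5 -155.4] rms 1.1 rim z 71.5 slope [-0.017  0.001]
```

Now I'll retreat, raise, and clear the arm for a full look.

>>> play_rows:
  increments: [-0.005,0,0,0,0,0,0.6,-0.015,0,0,0,0,0,0.6,-0.03,0,0,0,0,0,0.6,-0.04,0,0,0,0,0,0.6,-0.04,0,0,0,0,0,0.6,-0.03,0,-0.02,0,0,0,0.6,0,0,-0.03,0,0,0,0.6,0,0,-0.03,0,0,0,0.6,0,0,-0.03,0,0,0,0.6,0,0,-0.03,0,0,0,0.6,0,0,-0.03,0,0,0,0.6,0,0,0,0,0,0,0.6]

```text
time: 10.95
tcp_pos: [379.0, -132.7, 206.8]
tool_rot: [0.002, 0.999, -0.052, 0.004]
force: [1.1, -0.5, -0.4]
grip_width: 0.6
```

```bash
cat > m.py <<'E'
from h import *
def rim(c,cx,cy,n):
    V,U=np.mgrid[0:480,0:640]; R=__import__('scipy.spatial.transform',fromlist=['Rotation']).Rotation.from_quat(np.roll(c['rotation'],-1)).as_matrix()
    D=c['depth']; X=np.stack([(U-c['cx'])/c['fx']*D,-(V-c['cy'])/c['fy']*D,-D],-1).reshape(-1,3)@R.T+c['origin']
    Q=X[(D.ravel()>0)&(np.hypot(X[:,0]-cx,X[:,1]-cy)<62)&(X[:,2]>66)&(X[:,2]<82)]
    f=least_squares(lambda p:np.hypot(Q[:,0]-p[0],Q[:,1]-p[1])-51.5,[cx,cy],loss='soft_l1',f_scale=2)
    Q=Q[np.abs(f.fun)<2.5]
    p=np.linalg.lstsq(np.c_[Q[:,:2]-f.x,np.ones(len(Q))],Q[:,2],rcond=None)[0]
    print(n,len(Q),f.x.round(1),'z',p[2].round(1),'slope',p[:2].round(3))
for k in ('top','scene'):
    c=cam(k,'fin_%s.png'%k)
    for a in ((599,-155,'red'),(637,-5,'white'),(675,145,'blue')): rim(c,a[0],a[1],k+' '+a[2])
s=robot.observe(); print(s['tcp_pos'],s['force'])
E
python3 m.py; python3 -c "
import cv2
a=cv2.resize(cv2.imread('pics/fin_top.png')[120:320,180:520],(790,465)); cv2.imwrite('pics/vf.png',a)"
```

```text
top red 205 [ 597.9 -154.2] z 70.8 slope [ 0.008 -0.006]
top white 208 [638.2  -4. ] z 71.1 slope [ 0.011 -0.002]
top blue 204 [678.9 145.1] z 70.6 slope [0.002 0.005]
scene red 164 [ 602.1 -156.2] z 71.1 slope [-0.008  0.002]
scene white 141 [642.2  -5.6] z 70.9 slope [-0.003 -0.005]
scene blue 151 [682.8 143.7] z 70.7 slope [-0.005  0.003]
[ 377.69475954 -131.76423459  203.5604669 ] [-0.48719278 -0.36496458 -0.53155527]
```

View pics/vf.png

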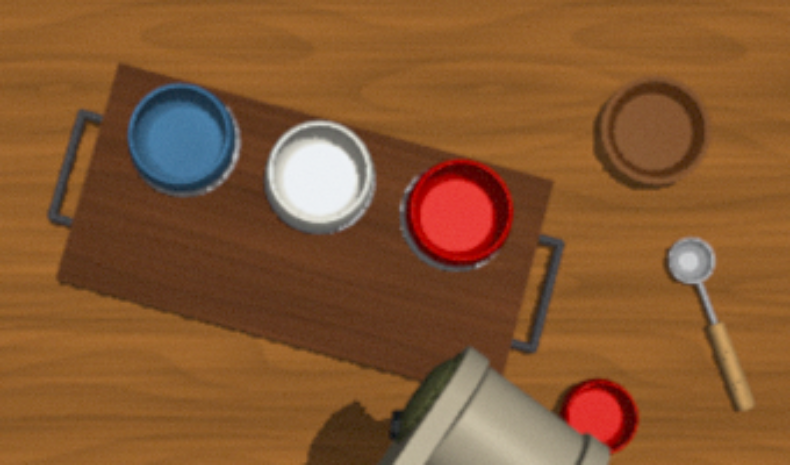

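The red bowl now has the same rim height as the white and blue bowls (within 0.4 mm) and is level to about 0.5°. The fingers are clear, so I'll hand in.

```bash
python3 -c "
from cell import hand_in; print(hand_in())"
```

```text
the job is handed in; nothing more can be done
None
```

I slid the large red bowl across the board with the half-open fingers cradling its back. It is now in the empty steel well, and the job was handed in at about 11 s of the 42 s limit.

- **Along the way:** The bowl hung about 12° tilted while the fingers pressed against it, and dropped when I backed off. It then sat about 4 mm short, so I gave it a gentle nudge forward. The wrist-force readings I took during the push were under 4 N.
- **Last checks:** With the gripper withdrawn, the red rim height is 70.8 to 71.1 mm, against 70.6 to 71.1 mm for the white and blue bowls. Its tilt is about 0.5°, the same as theirs within noise.
- **Disagreements:**
  - The top and scene cameras put the bowl's centre about 4 mm apart. The offset is the same for all three bowls, so I put it down to calibration.
  - All three rims read about 1 mm below the expected 72 mm.
- **Other objects:** The white and blue bowls are seated and the spoon looks undisturbed. I did not re-measure the jar, but the arm never went near it.

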